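# Start the spindle of the mould press

## Robot

A 6-joint arm with a two-finger parallel gripper is mounted at the origin on the work surface. World frame = base frame: x ahead of the robot, y to its left, z up, the work surface at z = 0. Lengths are in m, angles in rad, forces in N, time in s.
With the tool pointing down it reaches from about 0.275 to 0.875 m from the base axis. Payload 12.5 kg.
Tool frame: the origin (TCP) lies at the very end of the fingers, on their centre line; the grasp point (between the pads) lies 19 mm behind it (ctrl.pinch_z is the distance from the TCP to the grasp point, in m); z points along the fingers, y is the line along which they close (so a half turn about z gives the same grasp; the last joint's range is limited). The gripper opens to 85 mm and grips with 20 to 120 N. Pads are 22 mm wide; open, the fingers measure 114 mm over their backs; the gripper's body (76 mm by 85 mm) begins 54 mm behind the grasp point. The pads swing forward as they close: fully open they stand 13 mm farther back than shut.
Start: joints at [-1.366, 0.351, 1.652, -0, 1.139, -0.085], TCP at [0.157, -0.527, 0.231] pointing down, gripper open.
Joint ranges: [-2.75, 2.75], [-0.79, 2.1], [0.01, 2.65], [-1.57, 4.71], [0.07, 3.14], [-2.87, 2.87]. Speed limits (rad/s): [2.22, 2.22, 2.79, 3.14, 3.14, 3.14].

## Interface

Orientations are given as a rotation vector (axis times angle).
In Python, from rig import ctrl gives the robot as it stands.
- The arm moves only by the tool carry_out, never from a script. Its argument "commands" is a list of rows, each an object with "dp": the shift along the tool's x, y, z in mm, a list of three; "turn": the turn about the tool's z in rad. In form: [{"dp": [tx, ty, tz], "turn": turn}, ...]. A call has 1 to 10 rows; each row shifts and turns the commanded pose from where the row before left it, along the tool's axes as they then stand; what a row does not reach is not made up. A row lasts 1/10 s, in which the tool goes at most 50 mm and 8.59 degrees, less where a joint would pass 70% of its speed; a pose out of reach is approached as far as the arm can. A call is refused whole if a number of a shift passes 50 or a number of a turn 0.15, either way. A call with a gripper value outside its range is refused whole. "hand" is the gripper's target within -1 to 1 (fully open at 1, half-way at 0, shut at -1), set as the call begins (left out, the last holds). The fingers move at their own pace and stop on an object; "grip_force" is the grip in N (left out, the last holds). Time passes only in rows, so rows that do not move let the fingers close. It gives the time, the measured TCP pose, the force, the opening and the grip force at its end, in the units of the state.
- ctrl.get_state(): the state, without advancing time (a new reading comes with each control period).
- ctrl.grab_frame(name): name is "scene" or "top"; returns the picture (400x640x3 uint8, red, green, blue); there is no depth.
- ctrl.camera_model(name): a dict with "fx", "fy", "cx", "cy" (pixels), "D" ([k1, k2, p1, p2, k3] as OpenCV has them; the pictures are not rectified), "T" (4x4, takes a point from camera to world coordinates). Camera axes: x right, y down, z forward; pixel columns grow to the right and rows downward; lengths in m; the calibration is good to about 2 mm. A picture is of the moment at which its call begins. camera_model takes no time and is no camera call.
- ctrl.hand_in(): hands the job in; it is judged then, once.
The state is a dict: "clock": time; "q": joint angles; "qd": joint speeds; "effort": joint torques, N m; "eef_pos": TCP position; "eef_rot": TCP orientation; "contact_force": force on the tool from outside, world axes, zero at the start; "moment": the same for the moment, N m; "finger_gap": finger opening in m; "finger_force": force on a finger pad.
Only numpy, scipy, OpenCV 4.12 (cv2) and the standard library are available. Lean on these libraries where they do the work, as an engineer would, in place of code of your own. Each camera call takes 0.05 s, during which the arm holds its last target. There are 200 camera calls.

## Task

The spindle of the small kitchen mould press has been let down through the bridge and its thread is resting on the mouth of the nut, not yet engaged. With the four-lobed palm grip on top, turn it backward (anticlockwise from above) until you feel the thread drop in, then turn it forward (clockwise) one full turn from there so that it is started. Finish while still gripping the palm grip and holding it still there, and leave the mould and everything else on the table where it stands.

Things in the scene. Friction and masses are not known exactly. Their poses are not given: they have to be found in the camera images.
- knob: Black plastic four-lobed palm grip on top of the press spindle, about 0.25 m up. Head 62 mm across opposite lobes, 20 mm high; 18 mm wide lobes along its +x, -x, +y, -y axes. Fingers go from above into opposite hollows, at 45 degrees to these axes; pads seat there 44 to 49 mm apart (19 to 25 mm pads). Below it a 27 mm thick neck and spindle. Origin: centre of the head, on the vertical axis.
- spindle (a joint): Angle of spindle and grip about the vertical axis, rad; grows turned forward (clockwise from above). Needs under 0.25 N m, stays where left. The thread drops less than half a turn behind the starting angle; its zero does not tell where. Fingers loosely in the hollows (up to 52 mm apart) still turn the grip and let it drop by its weight; gripped firmly it hangs in the fingers.
- spindle_height (a joint): Height of the spindle (about 0.85 kg), m, up positive: +0.003 to +0.006 while resting on the nut unengaged (rising 6 mm per turn backward, then dropping about 6 mm at once where the thread ends meet), 0 when just dropped in, -0.006 after one turn forward from there. Right-hand thread, pitch 6 mm, 0.8 mm axial play. Before it is started it can be lifted to 0.022.
- nut: flanged brass nut, 52 mm across, in the middle of the press bridge; the spindle stands in it. Origin on the spindle axis, 34 mm below the nut's upper face, which is 176 mm above the table. It is fixed in the bridge but pressed in at no particular angle; where its thread begins cannot be seen.
- knob_lobe (a point): point on the outer face of the lobe that points along the knob's +x axis, 30 mm from the spindle axis, half-way up the head.
- press: bench-top stainless mould press, fixed: white plastic drip base 220 x 260 mm, two 20 mm uprights 190 mm apart along its y axis and a bridge between them whose top is 170 mm (domed nuts on it 191 mm) above the table. Origin: centre of the underside, on the spindle axis.
- mould: closed aluminium mould 118 x 138 x 70 mm standing on the press base under the spindle's foot, loose. Origin: centre of its underside.
- scale: white kitchen scale 145 x 190 x 39 mm in the brown tray. Origin: centre of its underside.
- bowl_a: white bowl, 116 mm across, 55 mm high, on the scale. Origin: centre of its underside.
- bowl_b: white bowl, 116 mm across, 55 mm high, in the brown tray. Origin: centre of its underside.
- shaker: clear shaker jar with a steel cap, 60 mm across, 110 mm high. Origin: centre of its underside.
- brush: brush lying on the table. Origin: under its middle.
- pen: black marker, 135 mm long, 13 mm thick, lying on the table. Origin: under its middle.

How it is judged:
By the outcome, as a careful person would: the job done as asked, in the order asked, and still so for the second after the job is handed in, while the arm keeps its last pose, push and grip.
It also fails if it takes over 61 s, if anything falls off the work surface, if the arm or the gripper's body presses on something with over 40 N, if the wrist force passes 120 N, or if a joint passes its speed limit or range.

## Working session

There is one attempt and no reset: what is moved stays moved. The work goes in short steps, Python scripts to look and compute and a tool call to move; the robot and the scene stay as the last step left them, time stands still between calls to the robot, and variables do not carry over. Pictures are saved under pics/ and viewed, at most 10 in all, crops included, and the job is handed in when it is done.

Besides the shell and the picture viewer there is one more tool, called in YAML: its name, and indented under it one key for each argument. carry_out: Moves the arm, as the interface text tells. Its arguments: {"type":"object","properties":{"commands":{"type":"array","items":{"type":"object","properties":{"dp":{"type":"array","items":{"type":"number"}},"turn":{"type":"number"}}}},"hand":{"type":"number"},"grip_force":{"type":"number"}},"required":["commands"]}

```bash
mkdir -p pics; python3 - <<'E'
from rig import ctrl
import cv2
for n in("scene","top"):
    im=ctrl.grab_frame(n); cv2.imwrite(f"pics/{n}0.png",im[:,:,::-1])
    m=ctrl.camera_model(n); print(n,m)
print(ctrl.get_state(), ctrl.pinch_z)
E
```

```text
scene {'fx': 460.6801382428478, 'fy': 460.6801382428478, 'cx': 319.49488522422786, 'cy': 206.55278937726146, 'D': array([-0.10509266,  0.        ,  0.        ,  0.        ,  0.        ]), 'T': array([[ 0.29507716,  0.62350867, -0.72399338,  1.51124355],
       [ 0.95529655, -0.17794204,  0.23610408, -0.27373008],
       [ 0.01838408, -0.76129729, -0.64814231,  1.05377958],
       [ 0.        ,  0.        ,  0.        ,  1.        ]])}
top {'fx': 405.36267274613203, 'fy': 405.36267274613203, 'cx': 315.8570708442576, 'cy': 197.48861345343624, 'D': array([-0.09719552,  0.        ,  0.        ,  0.        ,  0.        ]), 'T': array([[ 0.02747672, -0.99809194,  0.05529469,  0.38980271],
       [-0.99942246, -0.02853558, -0.01845163,  0.06187509],
       [ 0.01999429, -0.05475576, -0.99829957,  1.70500227],
       [ 0.        ,  0.        ,  0.        ,  1.        ]])}
{'clock': 0.1, 'q': array([-1.36562527e+00,  3.51175815e-01,  1.65233949e+00,  1.09405945e-05,
        1.13911574e+00, -8.46074968e-02]), 'qd': array([-0.00015355, -0.00315632, -0.00094106,  0.00063338, -0.00019212,
        0.00032791]), 'effort': array([ 1.21270084e-03, -5.06831503e+01, -2.91877127e+01, -8.38206483e-05,
        2.62342590e-03, -6.43263320e-06]), 'eef_pos': array([ 0.15712039, -0.52677513,  0.23082368]), 'eef_rot': array([-3.10764953e+00, -4.53435300e-01,  8.26613683e-05]), 'contact_force': array([-1.10230517, -0.0030222 , -0.60923488]), 'moment': array([0.02099415, 0.05393992, 0.10001961]), 'finger_force': 0.0, 'finger_gap': 0.08533595984516298} 0.0187
```

View pics/scene0.png

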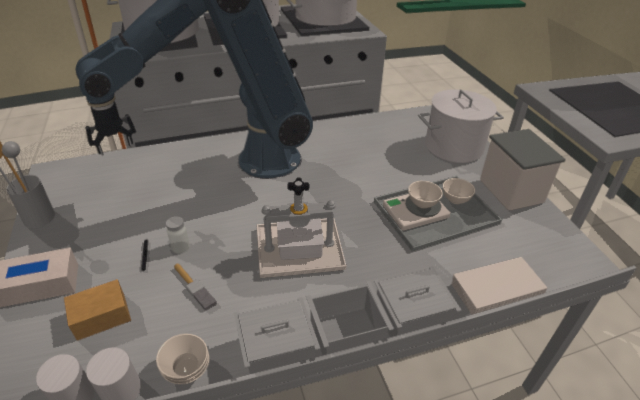

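View pics/top0.png

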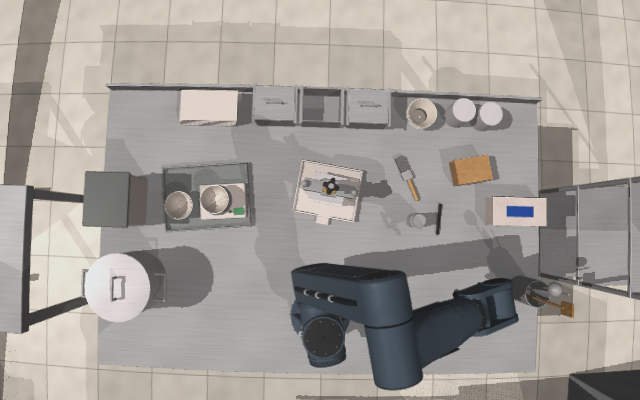

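The scene view shows the grip at about (298,186) and the top view shows it at about (331,186). I'll enlarge both.

```bash
python3 - <<'E'
import cv2,numpy as np
a=cv2.imread("pics/top0.png")[166:206,306:356]; b=cv2.imread("pics/scene0.png")[166:226,258:348]
a=cv2.resize(a,(750,600),interpolation=cv2.INTER_CUBIC);cv2.imwrite("pics/topc.png",a)
b=cv2.resize(b,(720,480),interpolation=cv2.INTER_CUBIC);cv2.imwrite("pics/scenec.png",b)
E
```

```text
(no output)
```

View pics/topc.png

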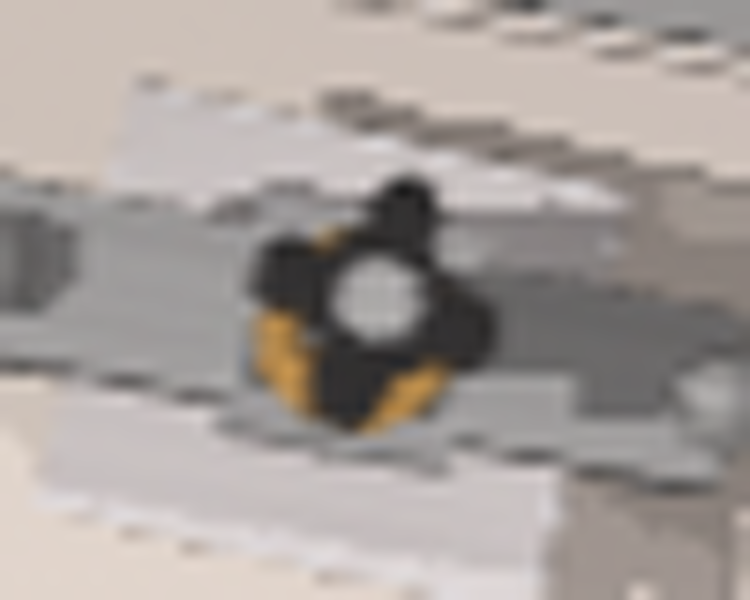

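View pics/scenec.png

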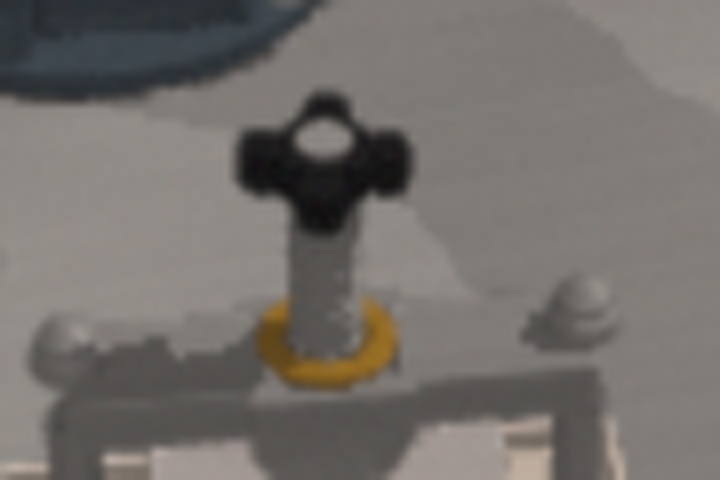

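The top crop shows the cap centre at about crop (378,298). The lobe tips are at about (408,182), (495,330), (348,428) and (255,270). In the scene crop the cap is at (325,138). I'll triangulate from these.

```bash
cat > h.py <<'E'
from rig import ctrl
import cv2,numpy as np
from scipy.spatial.transform import Rotation as R
def ray(n,p):
    m=ctrl.camera_model(n);K=np.array([[m['fx'],0,m['cx']],[0,m['fy'],m['cy']],[0,0,1]])
    u=cv2.undistortPoints(np.array([[p]],float),K,m['D'])[0,0]
    return m['T'][:3,3],m['T'][:3,:3]@np.r_[u,1]
def tri(a,b):
    (o,d),(O,D)=ray("top",a),ray("scene",b)
    s,t=np.linalg.lstsq(np.c_[d,-D],O-o,rcond=None)[0]
    return o+s*d,O+t*D
def atz(n,p,z):
    o,d=ray(n,p);return o+d*(z-o[2])/d[2]
E
python3 - <<'E'
from h import *
t=lambda x,y:(306+x/15-.5,166+y/15-.5)
s=lambda x,y:(258+x/8-.5,166+y/8-.5)
print(tri(t(378,298),s(325,138)))
P=[atz("top",t(*p),.25)[:2] for p in[(408,182),(495,330),(348,428),(255,270)]]
P=np.array(P);c=P.mean(0);print(P,c)
for p in P: v=p-c;print(np.linalg.norm(v),np.degrees(np.arctan2(v[1],v[0])))
st=ctrl.get_state();print(R.from_rotvec(st['eef_rot']).as_matrix().round(3),st['clock'])
E
```

```text
(array([ 0.51436103, -0.01648689,  0.26513009]), array([ 0.51514663, -0.01372673,  0.26504784]))
[[ 0.54388267 -0.02382958]
 [ 0.50878395 -0.04565342]
 [ 0.48416762 -0.01089835]
 [ 0.52154985  0.01243357]] [ 0.51459602 -0.01698695]
0.030075393738729327 -13.150870268369772
0.029249735909672125 -101.46124923777468
0.031031574534085914 168.68479423047006
0.030231150403207997 76.70163648984281
[[ 0.958  0.286 -0.   ]
 [ 0.286 -0.958  0.001]
 [ 0.    -0.001 -1.   ]] 0.1
```

carry_out:
  commands:
    - {"dp":[0,0,-40],"turn":0}
    - {"dp":[0,0,-40],"turn":0}
    - {"dp":[35,-28,0],"turn":0}
    - {"dp":[35,-28,0],"turn":0}
    - {"dp":[35,-28,0],"turn":0}
    - {"dp":[35,-28,0],"turn":0}
    - {"dp":[35,-28,0],"turn":0}
    - {"dp":[35,-28,0],"turn":0}
    - {"dp":[35,-28,0],"turn":0}
    - {"dp":[35,-28,0],"turn":0}
  hand: 1
  grip_force: 20

```text
clock: 1.1
eef_pos: [0.3621, -0.2307, 0.3113]
eef_rot: [-3.109, -0.453, 0.0]
contact_force: [1.3, -1.0, -0.2]
finger_gap: 0.0856
finger_force: 0.0
```

carry_out:
  commands:
    - {"dp":[35,-28,0],"turn":0}
    - {"dp":[35,-28,0],"turn":0}
    - {"dp":[35,-28,0],"turn":0}
    - {"dp":[35,-28,0],"turn":0}
    - {"dp":[0,0,0],"turn":-0.14}
    - {"dp":[0,0,0],"turn":-0.138}
    - {"dp":[0,0,0],"turn":0}

```text
clock: 1.8
eef_pos: [0.4636, -0.0847, 0.311]
eef_rot: [-3.014, -0.884, 0.001]
contact_force: [-0.4, -0.0, -0.5]
finger_gap: 0.0857
finger_force: 0.0
```

```bash
cat >> h.py <<'E'
def rep(tx=.5147,ty=-.0157):
    s=ctrl.get_state();M=R.from_rotvec(s['eef_rot']).as_matrix()
    d=M.T@np.array([tx-s['eef_pos'][0],ty-s['eef_pos'][1],0])*1e3
    print('t',s['clock'],'pos',s['eef_pos'].round(4),'yaw_y',np.degrees(np.arctan2(M[1,1],M[0,1])).round(2),'q6',s['q'][5].round(3),'tool err',d.round(1),'F',s['contact_force'].round(2),'M',s['moment'].round(3),'gap',s['finger_gap'].round(4),s['finger_force'])
    return s
E
python3 -c "
from h import *
s=rep();print(s['q'])"
```

```text
Traceback (most recent call last):
  File "h.py", line 17, in rep
    print('t',s['clock'],'pos',s['eef_pos'].round(4),'yaw_y',np.degrees(np.arctan2(M[1,1],M[0,1])).round(2),'q6',s['q'][5].round(3),'tool err',d.round(1),'F',s['contact_force'].round(2),'M',s['moment'].round(3),'gap',s['finger_gap'].round(4),s['finger_force'])
                                                                                                                                                                                                                         ^^^^^^^^^^^^^^^^^^^^^
AttributeError: 'float' object has no attribute 'round'
```

carry_out:
  commands:
    - {"dp":[40,-15,0],"turn":0}
    - {"dp":[40,-15,0],"turn":0}
    - {"dp":[0,0,0],"turn":0}
    - {"dp":[0,0,0],"turn":0}

```text
clock: 2.2
eef_pos: [0.5149, -0.0165, 0.3109]
eef_rot: [-3.017, -0.877, 0.001]
contact_force: [0.2, -0.8, 0.0]
finger_gap: 0.0858
finger_force: 0.0
```

```bash
sed -i "s/s\['finger_gap'\].round(4)/s['finger_gap']/;s/'t',s\['clock'\]/'t',round(s['clock'],2)/" h.py
python3 - <<'E'
from h import *
s=rep();print(s['q'])
im=ctrl.grab_frame("scene")[:,:,::-1];b=im[126:226,228:368];cv2.imwrite("pics/s1.png",cv2.resize(b,(784,560),interpolation=cv2.INTER_CUBIC))
E
```

```text
t 2.2 pos [ 0.5149 -0.0165  0.3109] yaw_y -57.59 q6 0.883 tool err [ 0.3 -0.8  0. ] F [ 0.21 -0.75  0.02] M [ 0.003  0.013 -0.101] gap 0.0858155473476015 0.0
[-1.22348724e-01  2.13858321e-01  1.63453402e+00 -1.52553574e-04
  1.29410374e+00  8.82898061e-01]
```

View pics/s1.png

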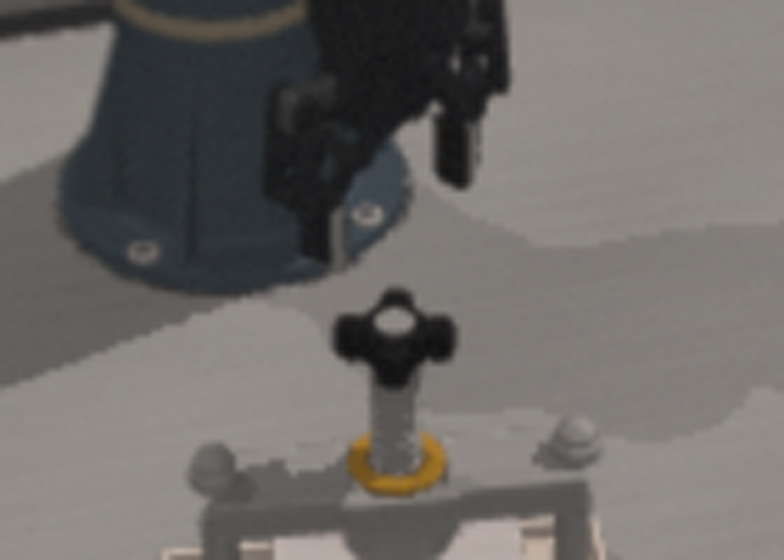

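The fingers straddle the grip, with their midpoint about 1 px from the spindle axis. Next I'll descend and close gently to centre.

carry_out:
  commands:
    - {"dp":[0,-0.5,30],"turn":0}
    - {"dp":[0,0,30],"turn":0}
    - {"dp":[0,0,19],"turn":0}
    - {"dp":[0,0,0],"turn":0}

```text
clock: 2.65
eef_pos: [0.513, -0.0172, 0.2303]
eef_rot: [-3.016, -0.875, 0.006]
contact_force: [-0.3, 0.4, 0.7]
finger_gap: 0.0849
finger_force: 0.0
```

carry_out:
  commands:
    - {"dp":[0,0,0],"turn":0}
    - {"dp":[0,0,0],"turn":0}
    - {"dp":[0,0,0],"turn":0}
    - {"dp":[0,0,0],"turn":0}
    - {"dp":[0,0,0],"turn":0}
    - {"dp":[0,0,0],"turn":0}
    - {"dp":[0,0,0],"turn":0}
    - {"dp":[0,0,0],"turn":0}
  hand: 0.2

```text
clock: 3.45
eef_pos: [0.5147, -0.0163, 0.2323]
eef_rot: [-3.016, -0.88, 0.0]
contact_force: [0.2, -0.6, -0.2]
finger_gap: 0.0514
finger_force: 0.0
```

```bash
python3 -c "
from h import *
s=rep()"
```

```text
t 3.45 pos [ 0.5147 -0.0163  0.2323] yaw_y -57.47 q6 0.881 tool err [ 0.3 -0.5  0. ] F [ 0.21 -0.57 -0.21] M [ 0.007 -0.038 -0.02 ] gap 0.05138342579463451 0.0
```

carry_out:
  commands:
    - {"dp":[0,0,0],"turn":0}
    - {"dp":[0,0,0],"turn":0}
    - {"dp":[0,0,0],"turn":0}
    - {"dp":[0,0,0],"turn":0}
    - {"dp":[0,0,0],"turn":0}
  hand: -0.2
  grip_force: 20

```text
clock: 3.95
eef_pos: [0.5147, -0.0163, 0.2324]
eef_rot: [3.016, 0.88, 0.0]
contact_force: [-2.2, -0.8, 5.3]
finger_gap: 0.0468
finger_force: 21.1
```

```bash
python3 - <<'E'
from h import *
s=rep();M=R.from_rotvec(s['eef_rot']).as_matrix();print(M.T@s['contact_force'])
im=ctrl.grab_frame("scene")[:,:,::-1];cv2.imwrite("pics/g0.png",im);b=im[146:226,248:348];cv2.imwrite("pics/s2.png",cv2.resize(b,(750,600),interpolation=cv2.INTER_CUBIC))
E
```

```text
t 3.95 pos [ 0.5147 -0.0163  0.2324] yaw_y -57.47 q6 0.881 tool err [ 0.3 -0.5  0. ] F [-2.19 -0.76  5.34] M [ 0.009  0.473 -0.132] gap 0.04682055941472375 21.121276170015335
[-2.25583357 -0.54300097 -5.33970453]
```

View pics/s2.png

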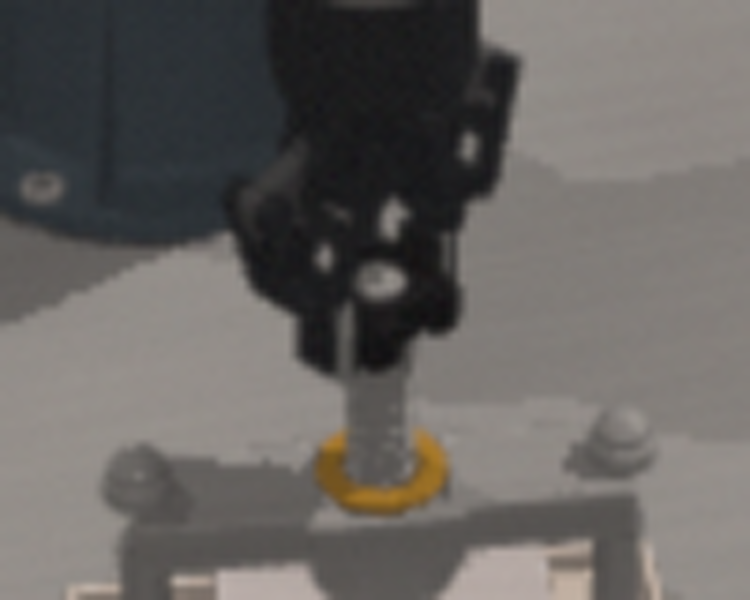

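The cap is visible between the fingers at about (298.7,183.3), so I can track the drop there. I'll loosen and start turning backward.

```bash
cat >> h.py <<'E'
def cap(im=None):
    im=ctrl.grab_frame("scene")[:,:,::-1] if im is None else im
    x0,y0=289,174
    g=cv2.cvtColor(np.ascontiguousarray(im[y0:194,x0:309]),cv2.COLOR_BGR2GRAY)
    g=cv2.resize(g,None,fx=4,fy=4,interpolation=cv2.INTER_LINEAR)
    n,l,st,c=cv2.connectedComponentsWithStats((g>90).astype(np.uint8))
    i=min(range(1,n),key=lambda k:np.hypot(*(c[k]/4-[9.5,10])))
    print('cap',(c[i]/4+[x0,y0]).round(2),'area',st[i][4]/16,'h',st[i][3]/4)
E
python3 -c "
from h import *
cap(cv2.imread('pics/g0.png'))"
```

```text
cap [299.   183.55] area 16.5625 h 4.0
```

carry_out:
  commands:
    - {"dp":[0,0,0],"turn":0}
    - {"dp":[0,0,0],"turn":0}
    - {"dp":[0,0,0],"turn":0}
  hand: 0.17

```text
clock: 4.3
eef_pos: [0.5147, -0.0163, 0.2321]
eef_rot: [-3.016, -0.88, 0.0]
contact_force: [0.1, 0.7, 0.5]
finger_gap: 0.0497
finger_force: 0.0
```

```bash
python3 -c "
from h import *
rep();cap()"
```

```text
t 4.3 pos [ 0.5147 -0.0163  0.2321] yaw_y -57.46 q6 0.881 tool err [ 0.3 -0.5  0. ] F [0.14 0.74 0.48] M [-0.03   0.018 -0.023] gap 0.04966365596700457 0.00011563798580027651
cap [299.04 183.53] area 16.75 h 3.75
```

carry_out:
  commands:
    - {"dp":[0,0,0],"turn":-0.13}
    - {"dp":[0,0,0],"turn":-0.13}
    - {"dp":[0,0,0],"turn":-0.04}

```text
clock: 4.65
eef_pos: [0.5146, -0.017, 0.2322]
eef_rot: [2.847, 1.327, -0.001]
contact_force: [-1.1, -5.6, 0.4]
finger_gap: 0.0498
finger_force: 2.6
```

```bash
python3 -c "
from h import *
rep();cap()"
```

```text
t 4.65 pos [ 0.5146 -0.017   0.2322] yaw_y -40.02 q6 0.576 tool err [ 1.1 -0.7 -0. ] F [-1.14 -5.56  0.37] M [-0.829  0.213 -0.134] gap 0.049763870001401374 2.563529144972563
cap [299.7  183.24] area 13.375 h 4.25
```

carry_out:
  commands:
    - {"dp":[0,0,0],"turn":-0.13}
    - {"dp":[0,0,0],"turn":-0.13}
    - {"dp":[0,0,0],"turn":-0.04}

```text
clock: 5.0
eef_pos: [0.5149, -0.0171, 0.2324]
eef_rot: [2.616, 1.737, -0.001]
contact_force: [0.0, -6.4, 0.6]
finger_gap: 0.0501
finger_force: 2.6
```

```bash
python3 -c "
from h import *
rep();cap()"
```

```text
t 5.0 pos [ 0.5149 -0.0171  0.2324] yaw_y -22.84 q6 0.276 tool err [ 1.2 -0.7 -0. ] F [ 0.04 -6.39  0.6 ] M [-0.863 -0.048 -0.094] gap 0.05011627474607342 2.584317773580551
cap [301.35 183.17] area 0.9375 h 1.5
```

```bash
python3 - <<'E'
from h import *
im=ctrl.grab_frame("scene")[:,:,::-1];cv2.imwrite("pics/g2.png",im);b=im[156:216,264:339];cv2.imwrite("pics/s3.png",cv2.resize(b,(750,600),interpolation=cv2.INTER_CUBIC))
E
```

```text
(no output)
```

View pics/s3.png

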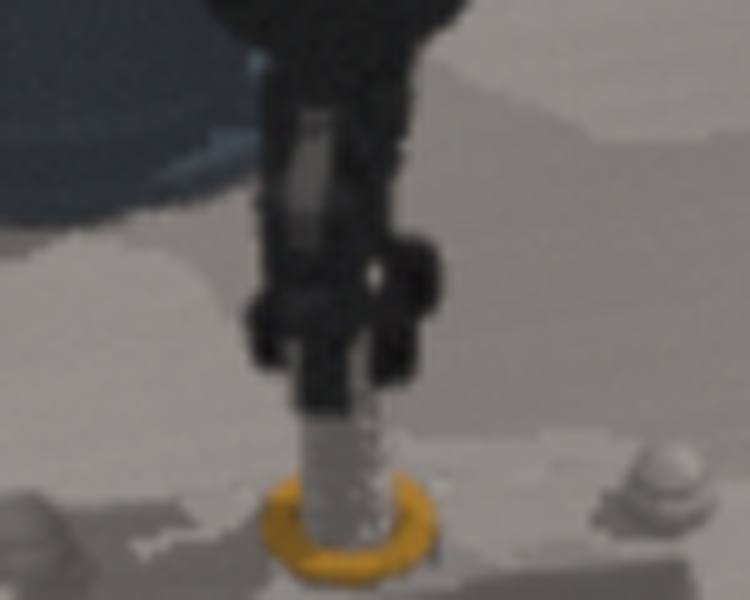

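carry_out:
  commands:
    - {"dp":[0,0,0],"turn":0}
    - {"dp":[0,0,0],"turn":0}
    - {"dp":[0,0,0],"turn":0}
    - {"dp":[0,0,0],"turn":0}
  hand: -0.2
  grip_force: 40

```text
clock: 5.5
eef_pos: [0.5151, -0.0171, 0.2327]
eef_rot: [2.62, 1.731, 0.0]
contact_force: [-0.8, -5.7, 4.3]
finger_gap: 0.046
finger_force: 40.6
```

```bash
sed -i "s/'M',s/'Ft',(M.T@s['contact_force']).round(1),'M',s/" h.py; python3 -c "
from h import *
rep()"
```

```text
t 5.5 pos [ 0.5151 -0.0171  0.2327] yaw_y -23.1 q6 0.281 tool err [ 1.1 -0.9 -0. ] F [-0.84 -5.7   4.32] Ft [-5.6  1.5 -4.3] M [-0.886  0.078 -0.037] gap 0.045975885049139464 40.555528700351715
```

carry_out:
  commands:
    - {"dp":[-0.8,0.2,1],"turn":0}
    - {"dp":[0,0,0],"turn":0}
    - {"dp":[0,0,0],"turn":0}

```text
clock: 5.8
eef_pos: [0.5151, -0.0175, 0.2325]
eef_rot: [2.62, 1.731, 0.002]
contact_force: [-3.0, -3.0, 11.5]
finger_gap: 0.0461
finger_force: 41.0
```

carry_out:
  commands:
    - {"dp":[0,0,0],"turn":-0.1}
    - {"dp":[0,0,0],"turn":-0.1}
    - {"dp":[0,0,0],"turn":0}

```text
clock: 6.1
eef_pos: [0.5153, -0.0177, 0.2325]
eef_rot: [2.43, 1.987, 0.002]
contact_force: [-1.0, -4.1, 10.0]
finger_gap: 0.0463
finger_force: 40.1
```

```bash
python3 -c "
from h import *
rep()"
```

```text
t 6.1 pos [ 0.5153 -0.0177  0.2325] yaw_y -11.44 q6 0.076 tool err [ 1.8 -1.  -0. ] F [-1.01 -4.12  9.97] Ft [ -4.2  -0.2 -10. ] M [-0.666  0.314  0.151] gap 0.04630655882796399 40.125605911016464
```

carry_out:
  commands:
    - {"dp":[-0.4,0,0],"turn":-0.1}
    - {"dp":[0,0,0],"turn":-0.1}
    - {"dp":[0,0,0],"turn":0}

```text
clock: 6.4
eef_pos: [0.5155, -0.0181, 0.2325]
eef_rot: [2.219, 2.22, 0.002]
contact_force: [0.6, -4.5, 10.0]
finger_gap: 0.0465
finger_force: 40.2
```

carry_out:
  commands:
    - {"dp":[0,0,0],"turn":-0.1}
    - {"dp":[0,0,0],"turn":-0.1}
    - {"dp":[0,0,0],"turn":0}

```text
clock: 6.7
eef_pos: [0.5158, -0.0182, 0.2325]
eef_rot: [1.986, 2.429, 0.002]
contact_force: [2.1, -5.4, 7.8]
finger_gap: 0.0456
finger_force: 40.7
```

```bash
python3 -c "
from h import *
rep()"
```

```text
t 6.7 pos [ 0.5158 -0.0182  0.2325] yaw_y 11.48 q6 -0.325 tool err [ 2.7 -0.6 -0. ] F [ 2.15 -5.36  7.8 ] Ft [-5.7  1.1 -7.8] M [-0.808 -0.31   0.169] gap 0.04556484109163595 40.66883593797684
```

carry_out:
  commands:
    - {"dp":[-0.8,0.2,0.3],"turn":-0.1}
    - {"dp":[0,0,0],"turn":-0.1}
    - {"dp":[0,0,0],"turn":0}

```text
clock: 7.0
eef_pos: [0.5159, -0.0186, 0.231]
eef_rot: [1.734, 2.616, 0.002]
contact_force: [7.8, -1.7, -7.0]
finger_gap: 0.046
finger_force: 41.9
```

carry_out:
  commands:
    - {"dp":[0,0,0],"turn":-0.1}
    - {"dp":[0,0,0],"turn":-0.1}
    - {"dp":[0,0,0],"turn":0}

```text
clock: 7.3
eef_pos: [0.5162, -0.0186, 0.2309]
eef_rot: [1.464, 2.776, 0.001]
contact_force: [8.6, -2.9, -7.3]
finger_gap: 0.046
finger_force: 41.9
```

```bash
python3 -c "
from h import *
rep()"
```

```text
t 7.3 pos [ 0.5162 -0.0186  0.2309] yaw_y 34.39 q6 -0.726 tool err [ 3.2  0.4 -0. ] F [ 8.56 -2.89 -7.28] Ft [-7.2  5.4  7.3] M [-0.436 -1.508 -0.015] gap 0.04599220360741649 41.89657419919968
```

Fz swung from +8 to −7 N between yaw 11.5° and 23°, so the thread has dropped and the spindle now hangs in the fingers. I'll lower it until it seats.

carry_out:
  commands:
    - {"dp":[-0.7,0.6,1],"turn":0}
    - {"dp":[0,0,1],"turn":0}
    - {"dp":[0,0,0.5],"turn":0}
    - {"dp":[0,0,0],"turn":0}

```text
clock: 7.7
eef_pos: [0.5166, -0.0188, 0.2283]
eef_rot: [1.469, 2.775, 0.001]
contact_force: [5.8, -2.9, -4.8]
finger_gap: 0.0459
finger_force: 42.1
```

carry_out:
  commands:
    - {"dp":[0,0,1],"turn":0}
    - {"dp":[0,0,0],"turn":0}
    - {"dp":[0,0,0],"turn":0}

```text
clock: 8.0
eef_pos: [0.5167, -0.0189, 0.2281]
eef_rot: [1.469, 2.774, 0.001]
contact_force: [5.4, -3.1, 2.3]
finger_gap: 0.0459
finger_force: 42.4
```

```bash
python3 -c "
from h import *
rep()"
```

```text
t 8.0 pos [ 0.5167 -0.0189  0.2281] yaw_y 34.2 q6 -0.723 tool err [ 3.8  0.1 -0. ] F [ 5.41 -3.09  2.28] Ft [-5.6  2.7 -2.3] M [-0.528 -0.633  0.04 ] gap 0.045929938781045065 42.40950286388397
```

carry_out:
  commands:
    - {"dp":[-0.6,0.3,0],"turn":0}
    - {"dp":[0,0,0],"turn":0}
    - {"dp":[0,0,0],"turn":0}
    - {"dp":[0,0,0],"turn":0}
  hand: 0.17

```text
clock: 8.4
eef_pos: [0.5164, -0.0188, 0.2275]
eef_rot: [1.47, 2.776, 0.0]
contact_force: [2.4, -1.3, 1.0]
finger_gap: 0.0501
finger_force: 1.2
```

```bash
python3 - <<'E'
from h import *
rep()
im=ctrl.grab_frame("scene")[:,:,::-1];cv2.imwrite("pics/g3.png",im);b=im[156:216,264:339];cv2.imwrite("pics/s4.png",cv2.resize(b,(750,600),interpolation=cv2.INTER_CUBIC))
E
```

```text
t 8.4 pos [ 0.5164 -0.0188  0.2275] yaw_y 34.2 q6 -0.724 tool err [ 3.5  0.3 -0. ] F [ 2.45 -1.3   1.03] Ft [-2.5  1.3 -1. ] M [-0.16  -0.322 -0.054] gap 0.050066073483838465 1.2036236375570297
```

View pics/s4.png

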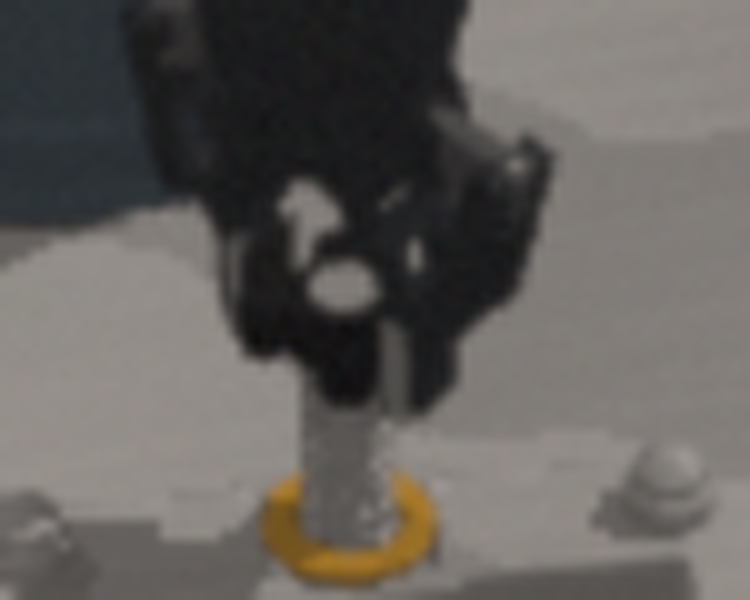

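The cap is now at row 184.2 and was at 182.8 before, about 4.7 mm lower, so the thread has dropped in. Next I'll grip firmly and turn forward, following the thread down.

carry_out:
  commands:
    - {"dp":[-0.3,0.2,0],"turn":0}
    - {"dp":[0,0,0],"turn":0}
    - {"dp":[0,0,0],"turn":0}
  hand: -0.2
  grip_force: 25

```text
clock: 8.75
eef_pos: [0.5169, -0.0189, 0.2278]
eef_rot: [1.47, 2.776, 0.001]
contact_force: [2.2, 0.3, 4.9]
finger_gap: 0.0461
finger_force: 24.9
```

```bash
python3 -c "
from h import *
rep();cap()"
```

```text
t 8.75 pos [ 0.5169 -0.0189  0.2278] yaw_y 34.2 q6 -0.724 tool err [ 3.9 -0.1 -0. ] F [2.23 0.32 4.88] Ft [-1.   2.  -4.9] M [-0.011 -0.47  -0.112] gap 0.04607558532600485 24.934013038873672
cap [298.07 184.64] area 19.0 h 4.0
```

carry_out:
  commands:
    - {"dp":[0,0,0.12],"turn":0.13}
    - {"dp":[0,0,0.12],"turn":0.13}
    - {"dp":[0,0,0.12],"turn":0.13}
    - {"dp":[0,0,0.12],"turn":0.13}
    - {"dp":[0,0,0.12],"turn":0.13}
    - {"dp":[0,0,0.12],"turn":0.13}

```text
clock: 9.4
eef_pos: [0.5159, -0.0186, 0.227]
eef_rot: [-2.419, -2.002, 0.002]
contact_force: [-3.5, 1.1, 9.7]
finger_gap: 0.0465
finger_force: 24.3
```

```bash
python3 -c "
from h import *
rep()"
```

```text
t 9.4 pos [ 0.5159 -0.0186  0.227 ] yaw_y -10.76 q6 0.061 tool err [ 2.6 -1.7  0. ] F [-3.51  1.11  9.66] Ft [ 0.4 -3.7 -9.7] M [0.452 0.735 0.255] gap 0.04649639390302956 24.254022762179375
```

carry_out:
  commands:
    - {"dp":[0,-0.4,0.12],"turn":0.13}
    - {"dp":[0,0,0.12],"turn":0.13}
    - {"dp":[0,0,0.12],"turn":0.13}
    - {"dp":[0,0,0.12],"turn":0.13}
    - {"dp":[0,0,0.12],"turn":0.13}
    - {"dp":[0,0,0.12],"turn":0.13}
    - {"dp":[0,0,0.12],"turn":0.13}
    - {"dp":[0,0,0.12],"turn":0.13}
    - {"dp":[0,0,0.12],"turn":0.13}

```text
clock: 10.3
eef_pos: [0.5159, -0.0175, 0.2259]
eef_rot: [-3.121, -0.334, 0.001]
contact_force: [2.9, 7.8, 5.9]
finger_gap: 0.0453
finger_force: 23.2
```

```bash
python3 -c "
from h import *
rep()"
```

```text
t 10.3 pos [ 0.5159 -0.0175  0.2259] yaw_y -77.8 q6 1.231 tool err [-0.8 -2.   0. ] F [2.94 7.83 5.94] Ft [ 4.5 -7.  -5.9] M [ 1.232 -0.34   0.178] gap 0.045275202562616794 23.18703614640981
```

carry_out:
  commands:
    - {"dp":[0.5,-0.8,0.12],"turn":0.13}
    - {"dp":[0,0,0.12],"turn":0.13}
    - {"dp":[0,0,0.12],"turn":0.13}
    - {"dp":[0,0,0.12],"turn":0.13}
    - {"dp":[0,0,0.12],"turn":0.13}
    - {"dp":[0,0,0.12],"turn":0.13}
    - {"dp":[0,0,0.12],"turn":0.13}
    - {"dp":[0,0,0.12],"turn":0.13}
    - {"dp":[0,0,0.12],"turn":0.13}
    - {"dp":[0,0,0],"turn":0}

```text
clock: 11.3
eef_pos: [0.5168, -0.0169, 0.2249]
eef_rot: [-2.787, 1.445, 0.001]
contact_force: [3.2, 6.2, 5.1]
finger_gap: 0.0447
finger_force: 28.2
```

```bash
python3 -c "
from h import *
rep();cap()"
```

```text
t 11.3 pos [ 0.5168 -0.0169  0.2249] yaw_y -144.8 q6 2.402 tool err [-2.2  1.   0. ] F [3.23 6.15 5.1 ] Ft [-3.2 -6.2 -5.1] M [ 1.176 -0.451 -0.182] gap 0.044710695752562236 28.199361115694046
cap [298.33 185.33] area 20.1875 h 4.0
```

carry_out:
  commands:
    - {"dp":[0,0,0],"turn":0}
    - {"dp":[0,0,0],"turn":0}
    - {"dp":[0,0,0],"turn":0}
    - {"dp":[0,0,0],"turn":0}
    - {"dp":[0,0,0],"turn":0}
  hand: 0.95

```text
clock: 11.85
eef_pos: [0.5164, -0.018, 0.2245]
eef_rot: [2.792, -1.44, -0.001]
contact_force: [-0.1, -0.4, -0.2]
finger_gap: 0.0829
finger_force: 0.0
```

carry_out:
  commands:
    - {"dp":[0,0,0],"turn":0}
    - {"dp":[0,0,0],"turn":-0.14}
    - {"dp":[0,0,0],"turn":-0.14}
    - {"dp":[0,0,0],"turn":-0.14}
    - {"dp":[0,0,0],"turn":-0.14}
    - {"dp":[0,0,0],"turn":-0.14}
    - {"dp":[0,0,0],"turn":-0.14}
    - {"dp":[0,0,0],"turn":-0.14}
    - {"dp":[0,0,0],"turn":-0.14}

```text
clock: 12.75
eef_pos: [0.5165, -0.018, 0.2246]
eef_rot: [3.13, 0.272, -0.0]
contact_force: [0.4, -0.4, 0.1]
finger_gap: 0.0837
finger_force: 0.0
```

carry_out:
  commands:
    - {"dp":[0,0,0],"turn":-0.14}
    - {"dp":[0,0,0],"turn":-0.14}
    - {"dp":[0,0,0],"turn":-0.14}
    - {"dp":[0,0,0],"turn":-0.14}
    - {"dp":[0,0,0],"turn":-0.14}
    - {"dp":[0,0,0],"turn":-0.14}
    - {"dp":[0,0,0],"turn":-0.14}

```text
clock: 13.45
eef_pos: [0.5166, -0.018, 0.2246]
eef_rot: [-2.633, -1.713, 0.0]
contact_force: [0.4, -0.0, -0.2]
finger_gap: 0.0835
finger_force: 0.0
```

carry_out:
  commands:
    - {"dp":[0,0,0],"turn":-0.14}
    - {"dp":[0,0,0],"turn":-0.14}
    - {"dp":[0,0,0],"turn":-0.14}
    - {"dp":[0,0,0],"turn":-0.14}
    - {"dp":[0,0,0],"turn":-0.14}
    - {"dp":[0,0,0],"turn":-0.14}
    - {"dp":[0,0,0],"turn":-0.14}
    - {"dp":[0,0,0],"turn":-0.062}
    - {"dp":[0,0,0],"turn":0}
    - {"dp":[0,0,0],"turn":0}

```text
clock: 14.45
eef_pos: [0.5166, -0.018, 0.2246]
eef_rot: [-1.442, -2.791, 0.0]
contact_force: [0.8, 0.2, 1.1]
finger_gap: 0.0832
finger_force: 0.0
```

```bash
python3 -c "
from h import *
rep(.5165,-.018);cap()"
```

```text
t 14.45 pos [ 0.5166 -0.018   0.2246] yaw_y 35.35 q6 -0.742 tool err [ 0. -0.  0.] F [0.82 0.23 1.13] Ft [-0.3  0.8 -1.1] M [ 0.012 -0.034  0.007] gap 0.08317938410963525 0.0
cap [298.43 185.34] area 21.1875 h 4.0
```

carry_out:
  commands:
    - {"dp":[0,0,0],"turn":0}
    - {"dp":[0,0,0],"turn":0}
    - {"dp":[0,0,0],"turn":0}
    - {"dp":[0,0,0],"turn":0}
    - {"dp":[0,0,0],"turn":0}
    - {"dp":[0,0,0],"turn":0}
    - {"dp":[0,0,0],"turn":0}
    - {"dp":[0,0,0],"turn":0}
    - {"dp":[0,0,0],"turn":0}
  hand: -0.2
  grip_force: 25

```text
clock: 15.4
eef_pos: [0.5172, -0.0177, 0.225]
eef_rot: [1.439, 2.791, 0.002]
contact_force: [3.4, 4.5, 1.9]
finger_gap: 0.0449
finger_force: 23.6
```

```bash
python3 -c "
from h import *
rep(.5165,-.018);cap()"
```

```text
t 15.4 pos [ 0.5172 -0.0177  0.225 ] yaw_y 35.46 q6 -0.744 tool err [ 0.1 -0.7 -0. ] F [3.37 4.51 1.88] Ft [ 1.7  5.4 -1.9] M [ 0.627 -0.542 -0.015] gap 0.04486062162297382 23.554592497785052
cap [298.28 185.33] area 20.0625 h 4.0
```

carry_out:
  commands:
    - {"dp":[0.2,0.6,0.12],"turn":0.13}
    - {"dp":[0,0,0.12],"turn":0.13}
    - {"dp":[0,0,0.12],"turn":0.13}
    - {"dp":[0,0,0.12],"turn":0.13}
    - {"dp":[0,0,0.12],"turn":0.13}
    - {"dp":[0,0,0.12],"turn":0.13}
    - {"dp":[0,0,0.12],"turn":0.13}
    - {"dp":[0,0,0.12],"turn":0.13}
    - {"dp":[0,0,0.12],"turn":0.13}

```text
clock: 16.35
eef_pos: [0.5169, -0.0172, 0.2238]
eef_rot: [-2.746, -1.526, -0.0]
contact_force: [-0.3, 2.6, 4.1]
finger_gap: 0.0447
finger_force: 25.9
```

```bash
python3 -c "
from h import *
rep(.5165,-.018);cap()"
```

```text
t 16.35 pos [ 0.5169 -0.0172  0.2238] yaw_y -31.87 q6 0.432 tool err [-0.9  0.1 -0. ] F [-0.3   2.59  4.05] Ft [ 2.  -1.6 -4.1] M [0.702 0.25  0.195] gap 0.04471639308130636 25.914334058761597
cap [300.79 185.63] area 5.1875 h 3.25
```

carry_out:
  commands:
    - {"dp":[0.3,-0.2,0.12],"turn":0.13}
    - {"dp":[0,0,0.12],"turn":0.13}
    - {"dp":[0,0,0.12],"turn":0.13}
    - {"dp":[0,0,0.12],"turn":0.13}
    - {"dp":[0,0,0.12],"turn":0.13}
    - {"dp":[0,0,0.12],"turn":0.13}
    - {"dp":[0,0,0.12],"turn":0.13}
    - {"dp":[0,0,0.12],"turn":0.13}
    - {"dp":[0,0,0.12],"turn":0.13}

```text
clock: 17.3
eef_pos: [0.5169, -0.0167, 0.2227]
eef_rot: [-3.132, 0.24, -0.0]
contact_force: [0.1, 4.3, 3.9]
finger_gap: 0.0444
finger_force: 25.7
```

carry_out:
  commands:
    - {"dp":[0,0,0.12],"turn":0.13}
    - {"dp":[0,0,0.12],"turn":0.13}
    - {"dp":[0,0,0.12],"turn":0.13}
    - {"dp":[0,0,0.12],"turn":0.13}
    - {"dp":[0,0,0.12],"turn":0.13}
    - {"dp":[0,0,0.12],"turn":0.13}
    - {"dp":[0,0,0.12],"turn":0.13}
    - {"dp":[0,0,0],"turn":0}
    - {"dp":[0,0,0],"turn":0}

```text
clock: 18.2
eef_pos: [0.5172, -0.0167, 0.2219]
eef_rot: [-2.711, 1.584, -0.001]
contact_force: [0.8, 4.2, 2.2]
finger_gap: 0.0447
finger_force: 25.5
```

```bash
python3 -c "
from h import *
rep(.5165,-.018);cap()"
```

```text
t 18.2 pos [ 0.5172 -0.0167  0.2219] yaw_y -150.6 q6 2.505 tool err [ 0.8  1.3 -0. ] F [0.81 4.23 2.25] Ft [-3.3 -2.8 -2.2] M [ 0.987 -0.408 -0.157] gap 0.044664227592282904 25.529844760894775
cap [298.03 186.22] area 18.875 h 4.0
```

carry_out:
  commands:
    - {"dp":[0,0,0.12],"turn":0.11}
    - {"dp":[0,0,0.1],"turn":0.1}
    - {"dp":[0,0,0],"turn":0}
    - {"dp":[0,0,0],"turn":0}
    - {"dp":[0,0,0],"turn":0}

```text
clock: 18.75
eef_pos: [0.5173, -0.0167, 0.2217]
eef_rot: [-2.531, 1.859, -0.001]
contact_force: [0.6, 4.3, 2.7]
finger_gap: 0.0443
finger_force: 25.5
```

```bash
python3 - <<'E'
from h import *
rep(.5165,-.018);cap()
im=ctrl.grab_frame("scene")[:,:,::-1];b=im[146:286,228:368];cv2.imwrite("pics/s5.png",cv2.resize(b,(590,590),interpolation=cv2.INTER_CUBIC))
E
```

```text
t 18.75 pos [ 0.5173 -0.0167  0.2217] yaw_y -162.61 q6 2.715 tool err [ 1.   1.2 -0. ] F [0.64 4.35 2.67] Ft [-4.  -1.9 -2.7] M [ 0.988 -0.459 -0.18 ] gap 0.04430381305509589 25.505313500761986
cap [297.06 186.38] area 12.4375 h 4.0
```

View pics/s5.png

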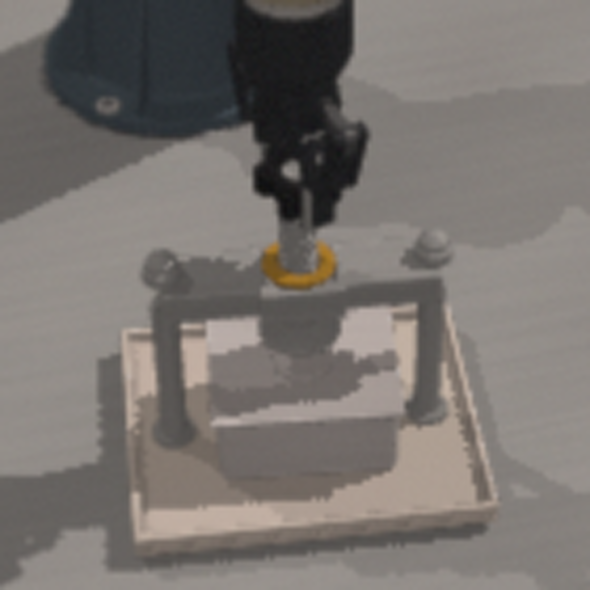

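The fingers still hold the grip, at about (298,187) in the full frame, and the mould stands where it was. Forward turn is 377°, which is one full turn past the drop at about 17°.

```bash
python3 -c "
from rig import ctrl
print(ctrl.hand_in())"
```

```text
the job is handed in; nothing more can be done
None
```

I turned the spindle backward until the thread dropped in, then forward one full turn from there (good to about ±6°), and handed the job in at 18.8 s with the palm grip still held still and the mould where it stood.

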